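Level a sprung shelf with a spirit level and keep it pressed down

ROBOT

A 6-joint arm with a two-finger parallel gripper is mounted at the origin on a cart in front of the work surface, level with it; the furniture and walls round the work are solid. World frame = base frame: x ahead of the robot, y to its left, z up, the work surface at z = 0. Lengths are in m, angles in rad, forces in N, time in s.
With the tool pointing down it reaches from about 0.35 to 0.8 m from the base axis. Payload 7.3 kg.
Tool frame: the origin (TCP) lies midway between the tips of the shut fingers; the grasp point (between the pads) lies arm.hold_point_z behind it (arm.hold_point_z is the distance from the TCP to the grasp point, in m); z points along the fingers, y is the line along which they close (so a half turn about z gives the same grasp; the last joint's range is limited). The gripper opens to 85 mm and grips with 20 to 120 N. Pads are 22 mm wide; open, the fingers measure 114 mm over their backs; the gripper's body (76 mm by 85 mm) begins 54 mm behind the grasp point. The pads swing forward as they close: fully open they stand 13 mm farther back than shut.
Start: joints at [-1.277, 0.342, 1.524, -0, 1.275, -0.146], TCP at [0.224, -0.475, 0.231] pointing down, gripper open.
Joint ranges: [-2.53, 2.53], [-0.77, 2.02], [0.04, 2.7], [-1, 4.14], [0.28, 2.66], [-3.11, 3.11]. Speed limits (rad/s): [2.57, 2.57, 3.14, 3.14, 3.14, 3.14].

INTERFACE

Orientations are given as a 3x3 rotation matrix whose columns are the frame's x, y, z axes.
In Python, from bench import arm, camera, job, nets gives the robot as it stands.
- The arm moves only by the shell command python3 -m handwheel 'ROWS'. ROWS is text: rows parted by semicolons, each of 5 numbers parted by spaces: the gripper command: -1 is shut, 1 is fully open, values between are in proportion, then the shift along the world's x, y, z in mm, then the turn about the world's z in rad. A call has 1 to 20 rows; each row shifts and turns the commanded pose from where the row before left it; what a row does not reach is not made up. A row lasts 1/12 s, in which the tool goes at most 41.7 mm and 7.16 degrees, less where a joint would pass 70% of its speed; a pose out of reach is approached as far as the arm can. A call with a gripper value outside its range is refused whole. The fingers move at their own pace and stop on an object; the grip force is fixed at half the most. Time passes only in rows, so rows that do not move let the fingers close. It gives the time, the measured TCP pose, the force, the opening and the grip force at its end, in the units of the state.
- arm.read_state(): the state, without advancing time (a new reading comes with each control period).
- camera(name): name is "scene" or "top"; returns a dict with "frame" (480x640x3 uint8, blue, green, red), "intrinsics" (3x3 intrinsics, pixels), "k1" (the pictures are not rectified: a ray, as slopes to the right and down, at radius r is drawn at 1 + k1 r^2 times it, then the intrinsics apply), "extrinsics" (4x4, takes a point from world to camera coordinates). Camera axes: x right, y up, looking along -z (the intrinsics and any distortion apply to the point x, -y, -z); pixel columns grow to the right and rows downward; lengths in m; the calibration is good to about 2 mm. A picture is of the moment at which its call begins. There is no depth.
- job.job_done(): hands the job in; it is judged then, once.
Trained networks look in the newest picture that a camera, given by its name, has taken for a name from the list of things; names that differ only in an ending like _2 or _b are one class to them, and where a whole thing is asked for, a point or a joint stands for the part that bears it (a point fixed in the world has none). Each returns a list of dicts, best first, with "p" (0 to 1); they miss things now and then, are a little off and sometimes report something else, mostly with a low value. They report only what shows in the picture. A call takes as long as a camera call.
- nets.search_frame(camera, name): "point" ([row, column] in pixels, amid what is visible of it).
The state is a dict: "time": time; "joints": joint angles; "dq": joint speeds; "joint_efforts": joint torques, N m; "tool_pos": TCP position; "tool_rot": TCP orientation; "force": force on the tool from outside, world axes, zero at the start; "moment": the same for the moment, N m; "grip_width": finger opening in m; "gripper_force": force on a finger pad.
Only numpy, scipy, OpenCV 4.12 (cv2) and the standard library are available. Lean on these libraries where they do the work, as an engineer would, in place of code of your own. Each camera call takes 0.05 s, during which the arm holds its last target. There are 200 camera calls.

TASK

Swing the steel latch with the red peg across the yellow spirit level, right into its catch. Then set the shelf level: springs lift it off its levelling foot, so only while you press down on the level's round black pad does the bubble read true; turn the black wing knob of the foot as needed, so that with the shelf pressed right down onto its foot the white bubble stands between the two black lines. Finish while still pressing the level down on the pad, without letting go, and leave the tools and tins around it alone.

Things in the scene. Friction and masses are not known exactly. Their poses are not given: they have to be found in the camera images.
- stand: Fixed stand on the bench: grey base plate 130 mm (its x) by 400 mm (its y, from y = -220 to +180), a narrow wooden shelf 60 mm above the bench along its y axis. Origin: under the base on the bench, below the middle of the spirit level. x points away from the robot at yaw 0, y to the left, along shelf and level towards the shelf's hinge (at y = +155); the levelling foot is at y = -185.
- level: Yellow spirit level with black ends, 30 mm wide, 240 mm long (its y axis), 45 mm high, lying in the shelf's channel so that it cannot slide; it moves with the shelf. Origin: centre of its underside; top surface at z = +45 mm. In the middle of its top a green vial 80 mm long with a white bubble and two black lines 24 mm apart.
- press_pad (a point): Centre of the top of the round black rubber pad (26 mm across) on top of the level, 90 mm from its middle towards the foot: the place to press, straight down. The shelf gives way against springs: about 3.5 N starts it and 6 N brings it down (about 7 mm of travel at the pad) onto the foot, where it stops hard.
- seat (a joint): Angle of the shelf above its foot, rad: 0.03 = lifted by its springs (not pressed), 0 = pressed right down on the foot.
- bubble_mid (a point): Middle of the white bubble. Centred in the vial when its y in the frame of the level is 0; negative y = towards the foot (the foot's end of the shelf is too high), positive = towards the hinge. The bubble is 16 mm long and lies clear between the lines within +-4 mm. It moves 1 mm for each 0.001 rad of shelf tilt, needs about 1 s to come to rest, and stops at +-24 mm; while the shelf is not pressed down it stands near y = -24 mm.
- foot (a joint): Turn of the levelling foot's wing knob, rad, positive = clockwise seen from above, range -2.4 to 2.4. Clockwise raises the foot's end: with the shelf pressed down, each rad moves the bubble 12.2 mm towards the foot. The setting at which the shelf is level differs each time, between -0.3 and 0.3, and the foot starts between 0.75 and 1.2; it needs about 0.15 N m to turn and stays where it is left.
- foot_grip (a point): Centre of the wing of the foot's knob, on the knob's upright axis, where to grip it from above. The black wing is 46 mm long along this point's x axis, 14 mm thick along its y and 26 mm high (13 mm above and below this point); one wing has a white mark. Below it a 26 mm round collar 8 mm high, then the steel screw.
- latch (a joint): Swing of the latch, rad: 0 = straight across the level, in its catch (the end stop); grows as it swings open, clockwise seen from above, up to 1.7 (pointing left along the level). It swings level, stiffly, and stays where it is left.
- latch_peg (a point): Middle of the upper part of the latch's upright red peg, 14 mm thick; the peg stands 40 mm above the latch's flat bar, this point 28 mm above the bar and 12 mm below the peg's top. The latch's upright pivot is 60 mm from the peg: with the latch closed the peg lies from the pivot along the stand's -x axis, and fully open along its +y axis. The catch is a steel keeper on the near side of the level, 4 mm above the closed bar's top, just beyond the peg.
- tin: bystander, not to be disturbed: open tin of screws, 75 mm across, 73 mm high; origin under its centre
- spray: bystander, not to be disturbed: blue and white aerosol can, 62 mm across, 190 mm high; origin under its centre
- tape: bystander, not to be disturbed: yellow and black pocket tape measure, 93 x 34 x 72 mm; origin under its centre
- driver: bystander, not to be disturbed: screwdriver with yellow handle, 253 mm long; origin under its centre
- plier: bystander, not to be disturbed: pliers with red handles, 176 mm long; origin under its centre

How it is judged:
On the way, in this order (a step that is already met when the one before it is completed fails the run):
1. the latch is swung into its catch (value of joint latch below 0.09 rad), for 0.2 s.
2. after that, the foot is turned well away from where it stood, lowering its end (value of joint foot below 0.69 rad), for 0.1 s.
At the end, for the whole second after the job is handed in: The latch is in its catch (within 0.09 rad), the fingers press on the spirit level with more than 3 N so that the shelf is down on its foot (within 0.005 rad), and the bubble is between the lines (within 4 mm of the centre); this stays so through the last second (value of joint latch below 0.09 rad and value of joint seat below 0.005 rad and y of bubble_mid in the frame of level between -0.004 and 0.004 m and contact force between the fingers and level above 3 N); the arm keeps its last pose, push and grip.
It fails at once if a bystander is moved by more than 3 cm (distance of any of tin, spray, tape, driver, plier from where it was at the start of the episode above 0.03 m).
It also fails if it takes over 61 s, if anything falls off the work surface, if the arm or the gripper's body presses on something with over 40 N, if the wrist force passes 120 N, or if a joint passes its speed limit or range.

## Working session

There is one attempt and no reset: what is moved stays moved. The work goes in short steps, Python scripts to look and compute and a shell command to move; the robot and the scene stay as the last step left them, time stands still between calls to the robot, and variables do not carry over. Pictures are saved under pics/ and viewed, at most 10 in all, crops included, and the job is handed in when it is done.

```bash
mkdir -p pics; cat > h.py <<'E'
import numpy as np, cv2
from bench import arm, camera, job, nets
def ray(c,px):
    K=c["intrinsics"];k=c["k1"];E=np.array(c["extrinsics"])
    K=np.array(K)
    d=np.array([(px[1]-K[0,2])/K[0,0],(px[0]-K[1,2])/K[1,1]])
    u=d.copy()
    for _ in range(20): u=d/(1+k*(u@u))
    R=E[:3,:3];t=E[:3,3]
    return -R.T@t, R.T@np.array([u[0],-u[1],-1])
def atz(c,px,z):
    o,d=ray(c,px); return o+d*(z-o[2])/d[2]
def proj(c,P):
    K=np.array(c["intrinsics"]);E=np.array(c["extrinsics"])
    p=E[:3,:3]@np.array(P)+E[:3,3]
    u=np.array([p[0],-p[1]])/-p[2]; u=u*(1+c["k1"]*(u@u))
    return np.array([K[1,1]*u[1]+K[1,2],K[0,0]*u[0]+K[0,2]])
def tri(c1,p1,c2,p2):
    o1,d1=ray(c1,p1);o2,d2=ray(c2,p2)
    s=np.linalg.lstsq(np.c_[d1,-d2],o2-o1,rcond=None)[0]
    a=o1+d1*s[0];b=o2+d2*s[1]
    return (a+b)/2,np.linalg.norm(a-b)
E
python3 - <<'E'
from h import *
C={n:camera(n) for n in("scene","top")}
for n in C: cv2.imwrite(f"pics/{n}0.png",C[n]["frame"])
for o in "level press_pad bubble_mid foot_grip latch_peg latch stand tin spray tape driver plier".split():
    P={n:nets.search_frame(n,o)[:1] for n in C}
    print(o,{n:(np.round(P[n][0]["point"]),round(P[n][0]["p"],2)) for n in P if P[n]})
    if all(P.values()): 
        q,e=tri(C["scene"],P["scene"][0]["point"],C["top"],P["top"][0]["point"]);print("   ",q.round(4),round(e,4))
s=arm.read_state();print(s["tool_pos"],s["tool_rot"],s["time"],arm.hold_point_z)
for n in C: print(n,ray(C[n],(240,320)))
E
```

```text
level {'scene': (array([254., 258.]), 0.18)}
press_pad {'scene': (array([259., 305.]), 0.77), 'top': (array([247., 312.]), 0.89)}
    [ 0.553  -0.0601  0.1029] 0.0023
bubble_mid {}
foot_grip {'scene': (array([236., 257.]), 0.51), 'top': (array([261., 394.]), 0.67)}
    [ 0.5711 -0.0938  0.1818] 0.29
latch_peg {'scene': (array([253., 259.]), 0.63), 'top': (array([224., 268.]), 0.7)}
    [0.6035 0.0412 0.1268] 0.0119
latch {'scene': (array([254., 255.]), 0.65), 'top': (array([220., 264.]), 0.71)}
    [0.6123 0.0499 0.1224] 0.0112
stand {'scene': (array([282., 286.]), 0.74), 'top': (array([249., 324.]), 0.83)}
    [ 0.5763 -0.0542  0.0082] 0.0709
tin {'top': (array([156., 309.]), 0.94)}
spray {'top': (array([150., 364.]), 0.96)}
tape {'scene': (array([263., 208.]), 0.73), 'top': (array([159., 232.]), 0.79)}
    [0.7689 0.1374 0.0205] 0.0055
driver {'scene': (array([265., 460.]), 0.67), 'top': (array([320., 494.]), 0.76)}
    [ 0.3973 -0.4796  0.0224] 0.0001
plier {'scene': (array([234., 400.]), 0.62), 'top': (array([220., 470.]), 0.56)}
    [ 0.631  -0.4388  0.0018] 0.0117
[ 0.22353131 -0.47506048  0.23131178] [[ 9.04857513e-01  4.25714554e-01  2.50217434e-05]
 [ 4.25714554e-01 -9.04857509e-01 -7.88255795e-05]
 [-1.09160840e-05  8.19780381e-05 -9.99999997e-01]] 1.3 0.0187
scene (array([-0.52402659,  0.55840354,  1.0636338 ]), array([ 0.68942815, -0.42540144, -0.58650991]))
top (array([ 0.44551728, -0.09673262,  1.3191717 ]), array([ 0.10126124,  0.01608393, -0.99498938]))
```

View pics/top0.png

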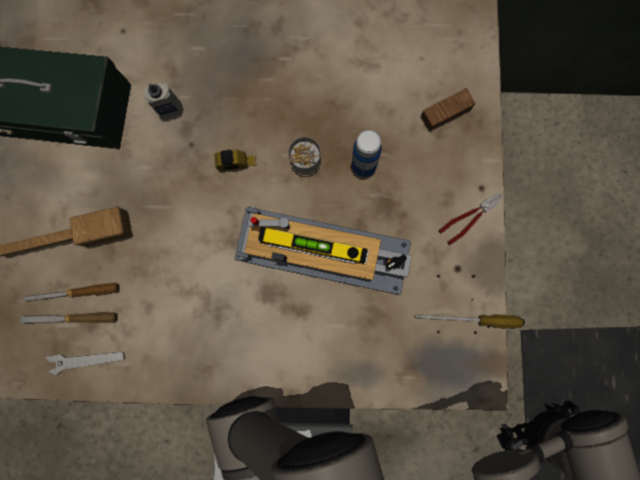

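View pics/scene0.png

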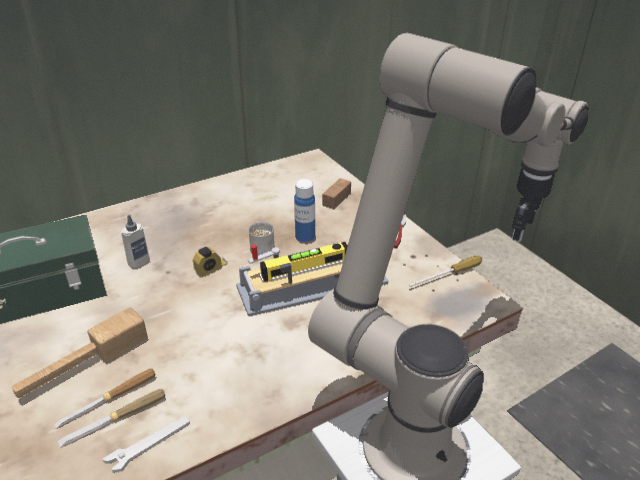

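```bash
python3 - <<'E'
from h import *
a=cv2.imread("pics/top0.png")[195:305,230:430]; b=cv2.imread("pics/scene0.png")[225:315,230:400]
o=np.vstack([cv2.resize(a,(800,440),interpolation=2)])
cv2.imwrite("pics/c1.png",o)
cv2.imwrite("pics/c2.png",cv2.resize(b,(680,360),interpolation=2))
E
```

```text
(no output)
```

View pics/c1.png

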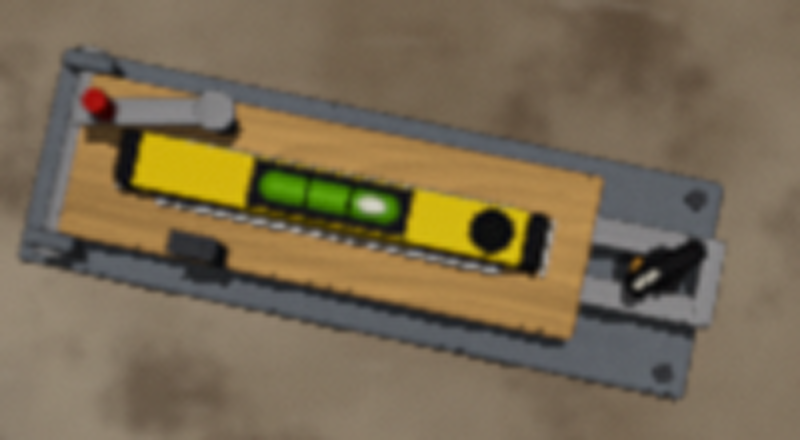

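View pics/c2.png

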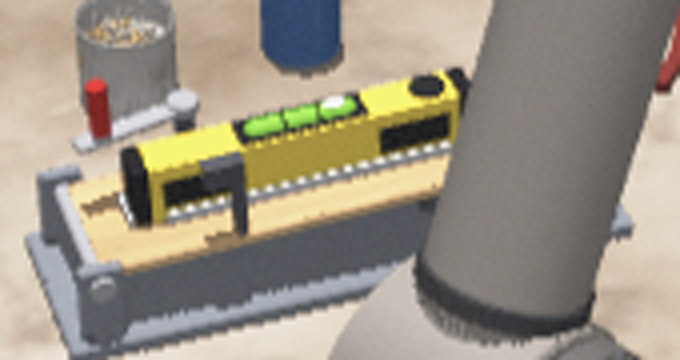

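```bash
python3 - <<'E'
from h import *
t=camera("top");s=camera("scene")
for n,a,b in [("peg",(220.5,254.2),(245.8,254)),("pivot",(222.5,283.75),(250,275.75)),("pad",(252.5,352.75),(246.5,336.75)),("vial",(244,312),(255,305))]:
    print(n,*tri(t,a,s,b))
for z in (.06,.07,.08,.09,.1,.11): print(z,atz(t,(262,396),z),atz(t,(252.5,352.75),z),atz(t,(244,312),z))
c=[atz(t,(195+r/4,230+q/4),.01) for r,q in[(48,70),(185,722),(398,684),(262,22)]]
print(np.round(c,4))
for i in range(4): print(np.linalg.norm(c[i]-c[i-1]))
c=np.array(c);d=c[0]+c[3]-c[1]-c[2];print("yaw",np.arctan2(-d[0],d[1]))
E
```

```text
peg [0.60256528 0.06120175 0.1592373 ] 0.00040831962751998176
pivot [0.60345145 0.00073454 0.12258514] 0.002818926843418003
pad [ 0.54090866 -0.14978077  0.1177002 ] 0.0029554646344011628
vial [ 0.55832922 -0.06151603  0.11179383] 0.0037574129222651396
0.06 [ 0.52632503 -0.24903109  0.06      ] [ 0.54635865 -0.15104629  0.06      ] [ 0.56425436 -0.05836735  0.06      ]
0.07 [ 0.52568327 -0.24782158  0.07      ] [ 0.5455578  -0.15061495  0.07      ] [ 0.56331138 -0.05867204  0.07      ]
0.08 [ 0.52504152 -0.24661206  0.08      ] [ 0.54475694 -0.15018361  0.08      ] [ 0.56236841 -0.05897672  0.08      ]
0.09 [ 0.52439977 -0.24540255  0.09      ] [ 0.54395609 -0.14975226  0.09      ] [ 0.56142543 -0.05928141  0.09      ]
0.1 [ 0.52375801 -0.24419304  0.1       ] [ 0.54315523 -0.14932092  0.1       ] [ 0.56048245 -0.0595861   0.1       ]
0.11 [ 0.52311626 -0.24298352  0.11      ] [ 0.54235438 -0.14888957  0.11      ] [ 0.55953947 -0.05989078  0.11      ]
[[ 0.6552  0.0988  0.01  ]
 [ 0.5791 -0.2893  0.01  ]
 [ 0.4538 -0.2669  0.01  ]
 [ 0.527   0.123   0.01  ]]
0.13043111429109283
0.3954967197918888
0.12729291061190798
0.39671467506736974
yaw -0.18965417496804776
```

```bash
python3 -m handwheel '1 21 30 0 0;1 21 30 0 0;1 21 30 0 0;1 21 30 0 0;1 21 30 0 0;1 21 30 0 0;1 21 30 0 0;1 21 30 0 0;1 21 30 0 0;1 21 30 0 0;1 21 30 0 0;1 21 30 0 0;1 21 30 0 0;1 21 30 0 0;1 21 30 0 0;1 21 30 0 0;1 21 30 0 0;1 21 26 0 0;1 0 0 0 0;1 0 0 0 0'
python3 - <<'E'
from h import *
C={n:camera(n) for n in("scene","top")}
for n in C: cv2.imwrite(f"pics/{n}1.png",C[n]["frame"])
s=arm.read_state();print(s["tool_pos"],s["joints"],s["time"],s["force"])
a=C["scene"]["frame"][180:320,200:400]
b=C["top"]["frame"][195:305,230:430]
cv2.imwrite("pics/c3.png",np.vstack([cv2.resize(a,(560,300),interpolation=2),cv2.resize(b,(560,300),interpolation=2)]))
E
```

```text
time: 3.07
tool_pos: [0.6019, 0.0625, 0.2305]
tool_rot: [[0.904, 0.428, -0.001], [0.428, -0.904, -0.0], [-0.001, -0.0, -1.0]]
force: [-0.1, 0.0, -1.1]
grip_width: 0.0855
gripper_force: 0.0
[0.6011388  0.06061982 0.23099326] [-2.60433961e-02  4.89988944e-01  1.29201520e+00 -4.78856332e-04
  1.36050046e+00  1.10493965e+00] 3.1667 [-0.81044438  0.56363966 -1.24865703]
```

View pics/c3.png

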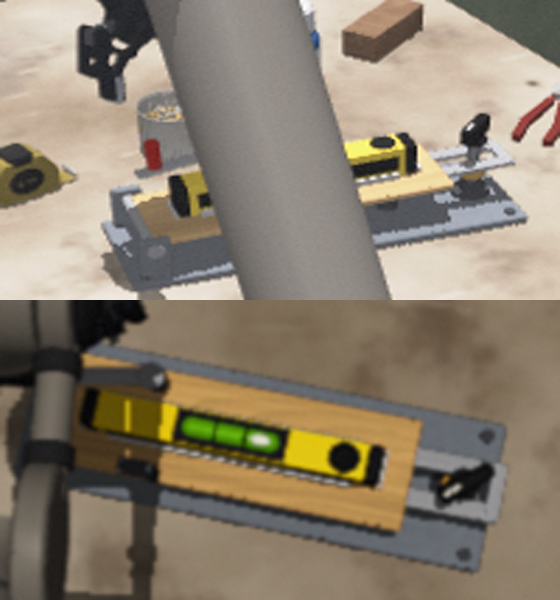

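```bash
python3 -m handwheel '1 1 0 -23 0;1 0 0 -23 0;1 0 0 -23 0;1 0 0 -22 0;-1 0 0 0 0;-1 0 0 0 0;-1 0 0 0 0;-1 0 0 0 0;-1 0 0 0 0;-1 0 0 0 0'
python3 - <<'E'
from h import *
C={n:camera(n) for n in("scene","top")}
print(tri(C["top"],(262,396),C["scene"],(240.7,370)))
s=arm.read_state();print(s["tool_pos"],s["time"],s["force"],s["grip_width"],s["gripper_force"])
E
```

```text
time: 4.0
tool_pos: [0.6031, 0.0611, 0.1416]
tool_rot: [[0.905, 0.426, 0.002], [0.426, -0.905, 0.0], [0.002, 0.001, -1.0]]
force: [0.8, 5.0, 3.3]
grip_width: 0.0127
gripper_force: 29.5
(array([ 0.52170395, -0.24411682,  0.11427438]), np.float64(0.004001396745558917))
[0.60316172 0.06126028 0.14164175] 4.1 [-0.5003972   1.32356806  4.97256825] 0.01108291448815521 58.52776765823364
```

```bash
python3 -c "
import numpy as np
p=np.array([.6034,.0007]);s=np.array([.6032,.0613]);th=np.linspace(np.arctan2(*(s-p)[::-1]),3.0,15)
q=p+.0605*np.c_[np.cos(th),np.sin(th)]
print(np.round(1000*np.diff(q,axis=0),1))"
```

```text
[[-6.2 -0.3]
 [-6.1 -1. ]
 [-6.  -1.6]
 [-5.8 -2.2]
 [-5.5 -2.7]
 [-5.2 -3.3]
 [-4.8 -3.8]
 [-4.4 -4.3]
 [-4.  -4.7]
 [-3.5 -5.1]
 [-2.9 -5.4]
 [-2.4 -5.7]
 [-1.8 -5.9]
 [-1.2 -6. ]]
```

```bash
python3 -m handwheel '-1 -6.2 -0.3 0 0;-1 -6.1 -1 0 0;-1 -6 -1.6 0 0;-1 -5.8 -2.2 0 0;-1 -5.5 -2.7 0 0;-1 -5.2 -3.3 0 0;-1 -4.8 -3.8 0 0;-1 -4.4 -4.3 0 0;-1 -4 -4.7 0 0;-1 -3.5 -5.1 0 0;-1 -2.9 -5.4 0 0;-1 -2.4 -5.7 0 0;-1 -1.8 -5.9 0 0;-1 -1.2 -6 0 0;-1 0 0 0 0;-1 0 0 0 0'
```

```text
time: 5.43
tool_pos: [0.5422, 0.0086, 0.1403]
tool_rot: [[0.905, 0.426, -0.0], [0.426, -0.905, -0.0], [-0.001, 0.0, -1.0]]
force: [0.4, -0.4, -0.1]
grip_width: -0.0002
gripper_force: 0.4
```

```bash
python3 - <<'E'
from h import *
C={n:camera(n) for n in("scene","top")}
for n in C: print(n,nets.search_frame(n,"latch_peg")[:2])
a=C["scene"]["frame"][180:320,200:400]
b=C["top"]["frame"][195:305,230:430]
cv2.imwrite("pics/c4.png",np.vstack([cv2.resize(a,(560,300),interpolation=2),cv2.resize(b,(560,300),interpolation=2)]))
E
```

```text
scene [{'point': [259.3, 276.3], 'p': 0.68}, {'point': [267.0, 463.7], 'p': 0.48}]
top []
```

View pics/c4.png

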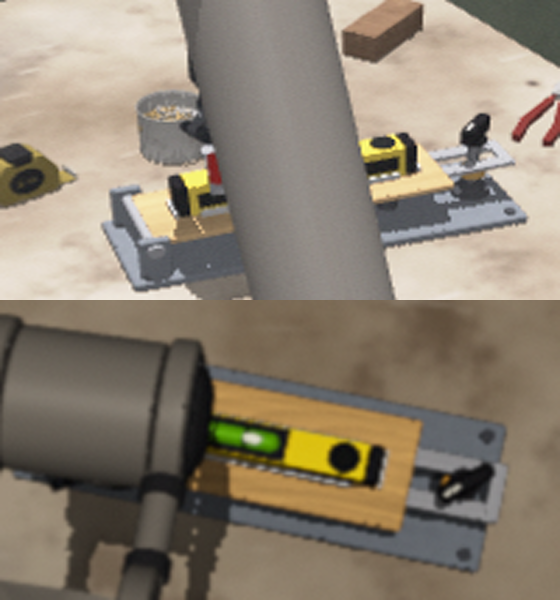

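```bash
python3 - <<'E'
from h import *
s=camera("scene")
for a in np.arange(1.5,3.01,.1):
    P=np.array([.6034+.06*np.cos(a),.0007+.06*np.sin(a)])
    print(round(a,1),P.round(3),proj(s,[*P,.147]).round(1),proj(s,[*P,.159]).round(1))
E
```

```text
1.5 [0.608 0.061] [248.5 253.5] [244.8 253.3]
1.6 [0.602 0.061] [249.7 254.5] [246.  254.3]
1.7 [0.596 0.06 ] [250.9 255.7] [247.1 255.5]
1.8 [0.59  0.059] [252.  257.1] [248.2 256.9]
1.9 [0.584 0.057] [253.  258.7] [249.2 258.5]
2.0 [0.578 0.055] [253.8 260.5] [250.1 260.3]
2.1 [0.573 0.052] [254.6 262.4] [250.8 262.2]
2.2 [0.568 0.049] [255.2 264.4] [251.5 264.2]
2.3 [0.563 0.045] [255.7 266.6] [252.  266.4]
2.4 [0.559 0.041] [256.1 268.9] [252.3 268.7]
2.5 [0.555 0.037] [256.4 271.2] [252.6 271. ]
2.6 [0.552 0.032] [256.4 273.6] [252.7 273.4]
2.7 [0.549 0.026] [256.4 275.9] [252.6 275.8]
2.8 [0.547 0.021] [256.2 278.3] [252.4 278.2]
2.9 [0.545 0.015] [255.9 280.6] [252.1 280.5]
3.0 [0.544 0.009] [255.4 282.9] [251.6 282.8]
```

```bash
python3 -m handwheel '-1 0 0 18 0;0.3 0 0 20 -0.124;0.3 3 8 0 -0.124;0.3 3 8 0 -0.124;0.3 0 0 0 -0.124;0.3 0 0 0 -0.124;0.3 0 0 0 0;0.3 0 0 -20 0;0.3 0 0 -21 0;-1 0 0 0 0;-1 0 0 0 0;-1 0 0 0 0;-1 0 0 0 0;-1 0 0 0 0'
```

```text
time: 6.85
tool_pos: [0.5492, 0.025, 0.1386]
tool_rot: [[0.984, -0.178, 0.002], [-0.178, -0.984, -0.0], [0.002, -0.0, -1.0]]
force: [-1.2, 1.2, 2.2]
grip_width: 0.0117
gripper_force: 58.5
```

```bash
python3 -m handwheel '-1 -2 -5 0 0;-1 -1.5 -4.5 0 0;-1 -1 -4 0 0;-1 -0.5 -3 0 0;-1 -0.3 -2 0 0;-1 0 0 0 0;-1 0 0 0 0;-1 0 0 0 0'
```

```text
time: 7.52
tool_pos: [0.5441, 0.0104, 0.1368]
tool_rot: [[0.984, -0.18, 0.002], [-0.18, -0.984, 0.007], [0.0, -0.007, -1.0]]
force: [5.6, 19.8, -6.3]
grip_width: 0.0115
gripper_force: 58.9
```

```bash
python3 -m handwheel '-1 -0.5 -3 0 0;-1 0 0 0 0;-1 0 0 0 0;0.3 0 4 0 0;0.3 0 0 0 0;0.3 0 0 0 0;0.3 0 0 30 0;0.3 0 0 30 0;-1 0 -40 30 -0.124;-1 0 -40 0 -0.124;-1 0 -40 0 -0.124;-1 0 -40 0 -0.124;-1 0 0 0 -0.124;-1 0 0 0 0'
python3 - <<'E'
from h import *
C={n:camera(n) for n in("scene","top")}
s=arm.read_state();print(s["tool_pos"],s["joints"],s["time"],s["force"])
a=C["scene"]["frame"][180:320,200:400]
b=C["top"]["frame"][195:305,230:430]
cv2.imwrite("pics/c5.png",np.vstack([cv2.resize(a,(560,300),interpolation=2),cv2.resize(b,(560,300),interpolation=2)]))
E
```

```text
time: 8.68
tool_pos: [0.5423, -0.1491, 0.2223]
tool_rot: [[0.69, -0.724, -0.0], [-0.724, -0.69, -0.001], [0.0, 0.001, -1.0]]
force: [-0.8, 0.1, -1.4]
grip_width: 0.0
gripper_force: 0.0
[ 0.54257996 -0.14632792  0.2223383 ] [-3.99754068e-01  4.16952633e-01  1.43469766e+00 -7.72696357e-05
  1.29021763e+00  1.96846207e+00] 8.7833 [0.57427013 0.22393773 0.44311211]
```

View pics/c5.png

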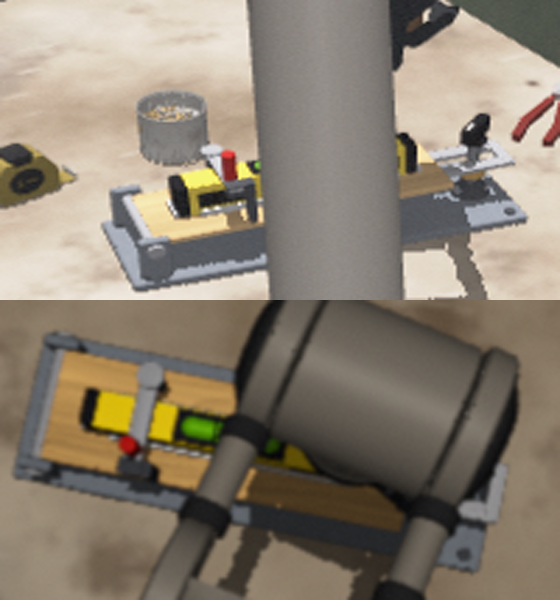

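```bash
python3 - <<'E'
from h import *
C={n:camera(n) for n in("scene","top")}
f=C["top"]["frame"].astype(int)[195:305,230:430]
m=(f[...,2]>120)&(f[...,1]<60)&(f[...,0]<60);r=np.argwhere(m);print(len(r),r.mean(0)+[195,230])
g=C["scene"]["frame"].astype(int)[220:280,260:300]
m=(g[...,2]>120)&(g[...,1]<60)&(g[...,0]<60);q=np.argwhere(m);print(q.mean(0)+[220,260],q.min(0)+[220,260],q.max(0)+[220,260])
P=atz(C["top"],r.mean(0)+[195,230],.159);V=atz(C["top"],(222.5,284),.122);d=(P-V)[:2];print(P,V,np.arctan2(d[1],d[0]),np.linalg.norm(d))
for a in(2.8,2.85,2.9,2.95,3.): print(a,proj(C["scene"],[.6034+.06*np.cos(a),.0007+.06*np.sin(a),.139]))
E
```

```text
26 [247.5 275. ]
[257.82926829 281.48780488] [252 280] [263 283]
[0.54633952 0.01594544 0.159     ] [0.6043117  0.00143357 0.122     ] 2.8963084160120527 0.05976092609428084
2.8 [258.70310112 278.3893067 ]
2.85 [258.55095326 279.55536638]
2.9 [258.36379323 280.7088996 ]
2.95 [258.14217578 281.8467743 ]
3.0 [257.886756   282.96591303]
```

```bash
python3 -m handwheel '-1 -1 -1 -24 0;-1 0 -1 -24 0;-1 0 0 -24 0;-1 0 0 -20 0;-1 0 0 -8 0;-1 0 0 -6 0;-1 0 0 -4 0;-1 0 0 0 0;-1 0 0 0 0;-1 0 0 0 0'
```

```text
time: 9.72
tool_pos: [0.5426, -0.1476, 0.1136]
tool_rot: [[0.697, -0.717, 0.002], [-0.717, -0.697, -0.0], [0.001, -0.001, -1.0]]
force: [-0.4, 2.9, 3.7]
grip_width: 0.0002
gripper_force: 1.9
```

```bash
python3 -m handwheel '-1 0 0 -3 0;-1 0 0 -3 0;-1 0 0 -2 0;-1 0 0 0 0;-1 0 0 0 0;-1 0 0 0 0;-1 0 0 0 0;-1 0 0 0 0;-1 0 0 0 0'
```

```text
time: 10.47
tool_pos: [0.5444, -0.149, 0.1084]
tool_rot: [[0.697, -0.717, 0.008], [-0.717, -0.697, -0.003], [0.008, -0.003, -1.0]]
force: [-2.8, 1.4, 21.5]
grip_width: -0.0
gripper_force: 10.7
```

```bash
python3 -m handwheel '-1 0 0 0 0;-1 0 0 0 0;-1 0 0 0 0;-1 0 0 0 0;-1 0 0 0 0;-1 0 0 0 0;-1 0 0 0 0;-1 0 0 0 0;-1 0 0 0 0'
python3 - <<'E'
from h import *
C={n:camera(n) for n in("scene","top")}
for n in C: print(n,nets.search_frame(n,"bubble_mid")[:2]); cv2.imwrite(f"pics/{n}6.png",C[n]["frame"])
a=C["scene"]["frame"][220:290,250:350]
b=C["top"]["frame"][215:275,260:360]
cv2.imwrite("pics/c6.png",np.vstack([cv2.resize(a,(500,300),interpolation=2),cv2.resize(b,(500,300),interpolation=2)]))
E
```

```text
time: 11.22
tool_pos: [0.5444, -0.149, 0.1084]
tool_rot: [[0.697, -0.717, 0.008], [-0.717, -0.697, -0.004], [0.008, -0.003, -1.0]]
force: [-2.0, 0.5, 21.5]
grip_width: 0.0002
gripper_force: 10.7
scene []
top []
```

View pics/c6.png

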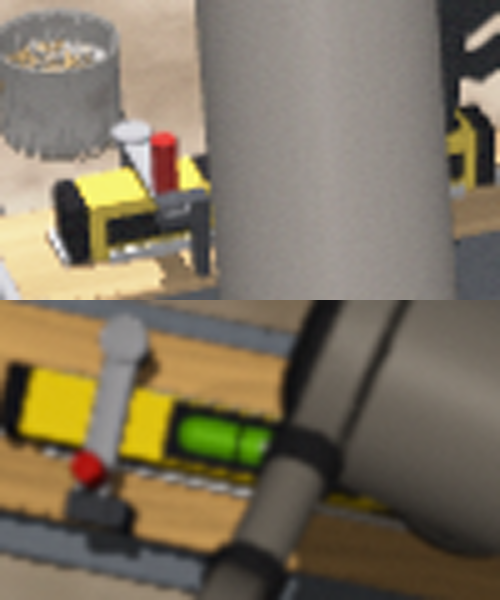

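```bash
python3 -m handwheel '-1 0 0 20 0;-1 0 0 30 0;0.1 -6 -24 20 -0.124;0.1 -6 -24 0 -0.124;0.1 -6 -24 0 0;0.1 -3 -22 0 0;0.1 0 0 0 0;0.1 0 0 0 0'
python3 - <<'E'
from h import *
s=arm.read_state();print(s["tool_pos"],s["force"])
C={n:camera(n) for n in("scene","top")}
print(tri(C["top"],(262,396),C["scene"],(240.7,370)))
a=C["scene"]["frame"][200:290,300:420]
b=C["top"]["frame"][230:295,340:440]
cv2.imwrite("pics/c7.png",np.vstack([cv2.resize(a,(480,360),interpolation=2),cv2.resize(cv2.imread("pics/top0.png")[245:280,375:425],(480,240),interpolation=2)]))
E
```

```text
time: 12.08
tool_pos: [0.5206, -0.243, 0.1744]
tool_rot: [[0.497, -0.868, 0.0], [-0.868, -0.497, -0.0], [0.0, -0.0, -1.0]]
force: [-0.3, 0.6, -0.1]
grip_width: 0.0471
gripper_force: 0.0
[ 0.5206355  -0.2429683   0.17435643] [-0.26151975  0.55301396 -0.14561818]
(array([ 0.52170395, -0.24411682,  0.11427438]), np.float64(0.004001396745558917))
```

View pics/c7.png

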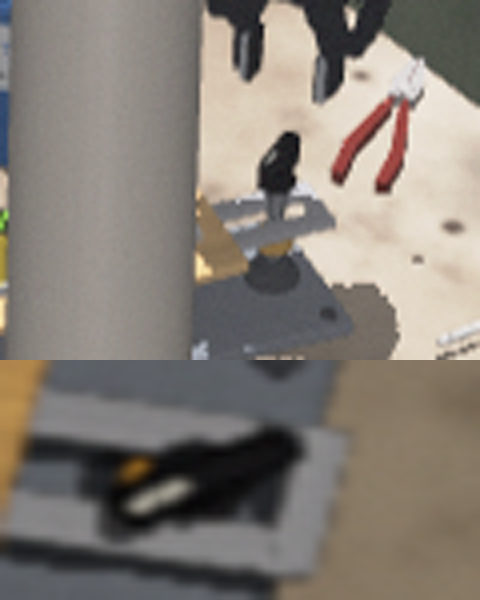

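```bash
python3 -m handwheel '0.1 2 0 -25 0.03;0.1 0 0 -25 0;0.1 0 0 -19 0;0.1 0 0 0 0;-1 0 0 0 0;-1 0 0 0 0;-1 0 0 0 0;-1 0 0 0 0;-1 0 0 0 0'
```

```text
time: 12.93
tool_pos: [0.5233, -0.2424, 0.1071]
tool_rot: [[0.525, -0.851, 0.002], [-0.851, -0.525, -0.002], [0.002, -0.0, -1.0]]
force: [-3.1, -0.2, 7.3]
grip_width: 0.0121
gripper_force: 61.4
```

```bash
python3 -m handwheel '-1 0 0 0 0.1;-1 0 0 0 0.1;-1 0 0 0 0.1;-1 0 0 0 0.1;-1 0 0 0 0.1;-1 0 0 0 0.1;-1 0 0 0 0.1;-1 0 0 0 0.1;-1 0 0 0 0.1;-1 0 0 0 0.1;-1 0 0 0 0.1;-1 0 0 0 0.1;-1 0 0 0 0;-1 0 0 0 0'
```

```text
time: 14.1
tool_pos: [0.5219, -0.2449, 0.1027]
tool_rot: [[0.984, 0.181, -0.003], [0.181, -0.984, -0.003], [-0.003, 0.003, -1.0]]
force: [0.7, -16.8, -23.8]
grip_width: 0.0126
gripper_force: 58.6
```

```bash
python3 -m handwheel '0.1 0 0 0 0;0.1 0 0 0 0;0.1 0 0 0 0;0.1 0 0 30 0;0.1 0 0 35 0;-1 4 28 0 0;-1 5 28 0 0;-1 5 28 0 0;-1 0 0 -20 0;-1 0 0 -22 0;-1 0 0 -12 0;-1 0 0 -6 0;-1 0 0 -4 0;-1 0 0 -3 0;-1 0 0 0 0;-1 0 0 0 0'
```

```text
time: 15.43
tool_pos: [0.5382, -0.1583, 0.1055]
tool_rot: [[0.984, 0.181, 0.004], [0.181, -0.984, -0.002], [0.003, 0.002, -1.0]]
force: [-1.5, -0.7, 6.4]
grip_width: -0.0002
gripper_force: 3.4
```

```bash
python3 -m handwheel '-1 0 0 -2 0;-1 0 0 -1.5 0;-1 0 0 -1.5 0;-1 0 0 0 0;-1 0 0 0 0;-1 0 0 0 0;-1 0 0 0 0;-1 0 0 0 0;-1 0 0 0 0;-1 0 0 0 0;-1 0 0 0 0;-1 0 0 0 0;-1 0 0 0 0;-1 0 0 0 0;-1 0 0 0 0;-1 0 0 0 0;-1 0 0 0 0;-1 0 0 0 0'
python3 - <<'E'
from h import *
C={n:camera(n) for n in("scene","top")}
for n in C: print(n,nets.search_frame(n,"bubble_mid")[:2]); cv2.imwrite(f"pics/{n}8.png",C[n]["frame"])
b=C["top"]["frame"][215:275,260:360]
cv2.imwrite("pics/c8.png",cv2.resize(b,(800,480),interpolation=2))
E
```

```text
time: 16.93
tool_pos: [0.5407, -0.159, 0.1043]
tool_rot: [[0.983, 0.181, 0.011], [0.181, -0.984, -0.004], [0.01, 0.006, -1.0]]
force: [-1.5, 2.2, 27.8]
grip_width: -0.0002
gripper_force: 13.6
scene []
top []
```

View pics/c8.png

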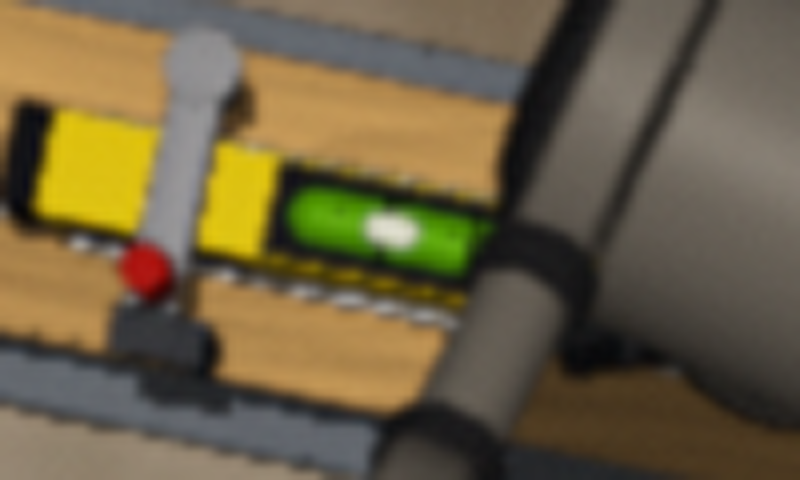

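```bash
python3 - <<'E'
from h import *
for n in("top0","top8"):
    f=cv2.imread(f"pics/{n}.png").astype(int)
    print(n)
    for c in range(290,336):
        r=243.5+(c-312)*.17
        r0=int(round(r)); print(c,[tuple(f[k,c]) and f"{f[k,c,0]}/{f[k,c,1]}/{f[k,c,2]}" for k in range(r0-3,r0+4)])
E
```

```text
top0
290 ['15/181/212', '12/181/212', '14/181/212', '14/180/211', '14/177/207', '10/174/204', '13/171/200']
291 ['11/177/206', '14/174/205', '14/170/200', '15/163/192', '15/145/172', '16/132/157', '16/109/132']
292 ['15/144/172', '13/132/156', '17/109/130', '17/92/112', '19/76/91', '22/65/77', '19/43/51']
293 ['21/76/91', '21/65/78', '22/43/52', '20/31/37', '23/27/31', '23/25/27', '22/19/21']
294 ['23/25/31', '22/24/26', '20/29/24', '15/42/25', '17/47/29', '19/43/27', '21/28/23']
295 ['20/35/25', '16/68/39', '8/93/49', '7/101/53', '8/91/49', '14/63/36', '20/35/26']
296 ['16/67/39', '11/108/58', '4/128/67', '3/131/71', '3/123/66', '7/101/54', '13/66/38']
297 ['8/95/51', '2/128/68', '1/143/77', '7/148/83', '2/139/74', '3/120/64', '8/89/48']
298 ['6/106/55', '2/135/72', '7/149/82', '13/158/90', '8/148/81', '2/127/67', '9/100/53']
299 ['5/102/53', '3/132/70', '8/149/82', '15/159/92', '12/151/86', '4/132/71', '5/106/56']
300 ['9/87/46', '4/126/67', '5/146/79', '15/158/91', '8/153/85', '3/136/73', '5/112/59']
301 ['5/121/64', '3/142/76', '8/154/87', '14/155/88', '5/140/76', '3/119/63', '10
[... 6776 characters left out ...]
/53', '30/31/32', '27/26/27', '28/27/28', '28/28/27', '27/26/27', '26/26/27']
329 ['57/62/66', '35/35/37', '27/27/28', '27/27/27', '28/27/28', '27/27/28', '26/25/27']
330 ['41/43/46', '28/28/29', '28/25/26', '25/25/25', '28/27/26', '26/26/27', '25/24/25']
331 ['54/60/65', '34/37/39', '26/26/26', '25/25/25', '24/25/25', '22/22/23', '24/22/24']
332 ['65/73/77', '50/55/58', '30/33/34', '25/25/25', '23/22/22', '22/21/22', '22/21/21']
333 ['62/69/74', '51/55/61', '36/40/43', '25/28/30', '21/25/25', '20/21/20', '21/20/21']
334 ['47/53/57', '45/50/53', '42/48/52', '33/43/47', '31/40/44', '32/35/36', '29/31/33']
335 ['38/43/46', '43/48/52', '49/55/60', '51/60/65', '52/59/64', '51/58/62', '51/56/61']
```

```bash
python3 - <<'E'
from h import *
f=cv2.imread("pics/top6.png").astype(int)
for c in range(292,322):
    r0=int(round(243.5+(c-312)*.17)); print(c,[f"{f[k,c,0]}/{f[k,c,1]}/{f[k,c,2]}" for k in range(r0-2,r0+4)])
E
```

```text
292 ['14/183/211', '14/180/209', '21/176/204', '18/156/182', '18/143/168', '19/120/141']
293 ['18/126/150', '20/112/132', '24/99/118', '25/83/98', '24/70/83', '24/50/59']
294 ['23/55/66', '24/42/50', '25/34/40', '26/30/33', '23/27/29', '25/23/24']
295 ['22/31/25', '19/47/30', '18/54/33', '19/53/33', '21/44/30', '24/30/24']
296 ['14/70/40', '10/102/55', '7/112/60', '7/108/58', '10/90/49', '16/57/34']
297 ['9/109/59', '1/135/71', '4/143/77', '1/138/73', '5/123/66', '10/92/50']
298 ['2/127/67', '2/149/81', '9/158/88', '9/153/85', '4/138/74', '7/111/59']
299 ['2/131/70', '8/156/86', '14/168/97', '11/162/92', '6/144/78', '6/120/64']
300 ['2/128/68', '5/152/83', '13/167/96', '12/166/95', '4/148/80', '2/126/67']
301 ['6/150/82', '12/164/92', '18/170/98', '5/154/85', '3/133/70', '10/100/53']
302 ['2/146/79', '11/162/91', '18/172/100', '6/156/87', '5/136/73', '4/105/55']
303 ['2/140/75', '9/159/88', '18/171/100', '12/162/92', '2/141/75', '6/113/60']
304 ['6/135/73', '9/156/86', '16/170/98', '13/164/94', '4/145/78', '3/120/64']
305 ['4/128/68', '5/153/83', '15/169/97', '15/168/97', '5/149/81',
[... 563 characters left out ...]
/31']
313 ['21/100/59', '49/90/70', '58/75/69', '31/42/38', '23/27/26', '35/39/40']
314 ['18/49/31', '27/38/32', '28/29/29', '24/23/23', '34/35/38', '53/60/64']
315 ['21/24/22', '22/21/22', '24/22/23', '26/26/26', '45/48/50', '65/72/76']
316 ['23/22/23', '24/23/23', '26/24/25', '30/30/31', '51/55/58', '73/81/86']
317 ['25/24/24', '26/24/25', '26/25/25', '28/29/29', '48/52/56', '74/84/90']
318 ['27/26/26', '25/25/26', '25/24/26', '43/46/49', '75/83/89', '84/95/100']
319 ['28/26/26', '28/27/28', '27/26/27', '38/39/43', '66/73/79', '82/91/98']
320 ['30/28/28', '29/27/26', '30/28/30', '31/32/34', '52/57/60', '78/86/92']
321 ['28/27/28', '29/29/29', '28/28/29', '29/28/29', '38/41/43', '67/74/78']
```

```bash
python3 -m handwheel '-1 0 0 10 0;-1 0 0 25 0;-1 0 0 37 0;0.1 -4 -28 0 0;0.1 -5 -28 0 0;0.1 -5 -28 0 0;0.1 0 0 0 0;0.1 0 0 -25 0;0.1 0 0 -25 0;0.1 0 0 -17 0;0.1 0 0 0 0;-1 0 0 0 0;-1 0 0 0 0;-1 0 0 0 0;-1 0 0 0 0;-1 0 0 0 0'
```

```text
time: 18.47
tool_pos: [0.5245, -0.2446, 0.1056]
tool_rot: [[0.984, 0.18, 0.005], [0.18, -0.984, -0.006], [0.004, 0.007, -1.0]]
force: [0.5, -8.4, -1.1]
grip_width: 0.0125
gripper_force: 63.0
```

```bash
python3 -m handwheel '-1 0 0 0.4 -0.11;-1 0 0 0.4 -0.11;-1 0 0 0.4 -0.11;-1 0 0 0.4 -0.11;-1 0 0 0.4 -0.11;-1 0 0 0.4 -0.11;-1 0 0 0.4 -0.11;-1 0 0 0 0;-1 0 0 0 0;-1 0 0 0 0'
```

```text
time: 19.3
tool_pos: [0.5246, -0.2446, 0.1087]
tool_rot: [[0.832, -0.555, 0.005], [-0.555, -0.832, -0.006], [0.008, 0.002, -1.0]]
force: [-0.2, -7.0, 0.5]
grip_width: 0.0121
gripper_force: 63.2
```

```bash
python3 -m handwheel '0.1 0 0 0 0;0.1 0 0 0 0;0.1 0 0 0 0;0.1 0 0 30 0;0.1 0 0 35 0;-1 4 28 0 0;-1 5 28 0 0;-1 5 28 0 0;-1 0 0 -20 0;-1 0 0 -22 0;-1 0 0 -12 0;-1 0 0 -6 0;-1 0 0 -3 0;-1 0 0 -3 0;-1 0 0 -2 0;-1 0 0 0 0;-1 0 0 0 0;-1 0 0 0 0;-1 0 0 0 0;-1 0 0 0 0'
python3 -m handwheel '-1 0 0 0 0;-1 0 0 0 0;-1 0 0 0 0;-1 0 0 0 0;-1 0 0 0 0;-1 0 0 0 0;-1 0 0 0 0;-1 0 0 0 0;-1 0 0 0 0;-1 0 0 0 0;-1 0 0 0 0;-1 0 0 0 0'
python3 - <<'E'
from h import *
f=camera("top")["frame"].astype(int);cv2.imwrite("pics/top9.png",f)
for c in range(292,324):
    r0=int(round(243.5+(c-312)*.17)); print(c,[f"{f[k,c,0]}/{f[k,c,1]}" for k in range(r0-2,r0+4)])
m=(f[...,2]>120)&(f[...,1]<60)&(f[...,0]<60);r=np.argwhere(m[235:260,265:290]);print(len(r),r.mean(0)+[235,265])
E
```

```text
time: 20.97
tool_pos: [0.5393, -0.1587, 0.1073]
tool_rot: [[0.832, -0.555, 0.007], [-0.555, -0.832, -0.003], [0.007, -0.002, -1.0]]
force: [-1.8, 1.3, 17.5]
grip_width: -0.0002
gripper_force: 9.1
time: 21.97
tool_pos: [0.5393, -0.1587, 0.1072]
tool_rot: [[0.832, -0.555, 0.007], [-0.555, -0.832, -0.003], [0.007, -0.002, -1.0]]
force: [-1.5, 0.9, 19.1]
grip_width: -0.0002
gripper_force: 9.1
292 ['16/187', '17/182', '17/181', '19/175', '17/151', '18/127']
293 ['17/142', '19/120', '23/109', '24/100', '26/79', '24/57']
294 ['23/68', '23/48', '23/40', '23/34', '26/29', '25/24']
295 ['23/30', '22/45', '20/50', '20/50', '21/41', '25/29']
296 ['16/64', '12/98', '8/108', '9/106', '11/89', '16/55']
297 ['9/104', '2/132', '2/141', '6/138', '4/121', '9/89']
298 ['5/125', '4/149', '5/157', '8/153', '5/138', '6/110']
299 ['4/132', '7/156', '12/166', '11/161', '4/144', '4/119']
300 ['7/130', '1/151', '14/167', '15/166', '8/150', '5/128']
301 ['6/149', '9/163', '14/168', '7/153', '0/132', '12/102']
302 ['4/144', '11/162', '17/171', '14/159', '5/137', '5/107']
303 ['1/138', '9/159', '17/170', '11/160'
[... 715 characters left out ...]
, '61/133']
315 ['60/126', '136/173', '180/205', '175/204', '118/172', '41/134']
316 ['26/118', '73/155', '119/183', '125/185', '71/155', '17/128']
317 ['8/108', '22/136', '49/153', '60/161', '31/141', '5/106']
318 ['4/102', '14/102', '20/102', '13/86', '8/55', '14/35']
319 ['5/87', '6/91', '11/85', '14/54', '17/26', '23/23']
320 ['11/74', '12/67', '17/54', '21/34', '21/20', '30/30']
321 ['18/48', '17/34', '22/26', '21/21', '23/22', '36/39']
322 ['19/26', '23/25', '23/22', '24/23', '26/26', '40/44']
323 ['22/22', '24/23', '25/24', '26/25', '27/27', '40/44']
25 [247.8  276.92][ WARN:0@0.427] global loadsave.cpp:1063 imwrite_ Unsupported depth image for selected encoder is fallbacked to CV_8U.
```

```bash
python3 -c "
from bench import job
print(job.job_done())"
```

```text
the job is handed in; nothing more can be done
None
```

I swung the latch into its catch and set the foot in two turns. I handed the job in with the gripper still pressing the level down at about 19 N. In the last picture the bubble stood about 0.5 mm from centre. The handing-in gave no verdict. At the end I pressed about 10 mm nearer the foot than the pad's centre, so the arm would not hide the bubble from the camera.

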